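# Park a swinging tile hanger over the empty stand

## Task

A freshly pressed roof tile rides on a board that hangs, free to swing, from a trolley on the overhead rail. Take the hanger only by its revolving wooden handle, bring it along the rail over the empty wooden stand and let go, so that it is left hanging still, centred over that stand to within about 15 mm, with nothing touching it, for at least four seconds. Move it gently: the board must never swing far out of plumb, the trolley must not run against its end stops, and the clay block and the pot stay where they are.

Things in the scene. Friction and masses are not known exactly. Their poses are not given: they have to be found in the camera images.
- rail_mark (a point): fixed point hung 800 mm straight below, and 100 mm robot-side of, the middle of the overhead steel monorail (rail pivot line 1050 mm above the table). Its y axis runs along the rail (roughly world y), z up, x across the rail, away from the robot. The board's centre passes below it when the trolley is at 0 and the hanger plumb.
- trolley (a joint): position of the trolley along the rail's +y axis, m, 0 at the rail's middle; end stops at -0.34 and +0.34. 120 mm long, 2.0 kg; rolls easily, dry rolling resistance about 0.5 N, viscous about 0.15 N per m/s (resistances vary). Out of reach: it follows the hanger that pulls it sideways.
- hanger: rigid part hanging from the trolley: bar, board, tile, counterweight. Origin 800 mm below the pivot; axes as the rail's when plumb. Swings only in the rail's vertical plane (turns about its x, positive with the board out to the rail's +y), almost undamped, period 1.9 s. 0.88 kg (varies), mass centre 850 mm below the pivot. Handle held d m ahead of the trolley pulls it with 11.4 N/m x d.
- handle (a point): centre of the hanger's revolving handle: wooden sleeve, 30 mm across, 66 mm long, level along x, pointing at the robot, spinning freely on its pin. 805 mm below the pivot, 205 mm from the rail's plane towards the robot; axes of the hanger. Its post (8 x 40 mm) stands 36 mm behind the point and ends 15 mm above it. Free all round: grip from above, fingers closing along y.
- board (a point): centre of the underside of the hanger's wooden carrying board, under the arched tile; 912 mm below the pivot and 100 mm from the rail's vertical plane towards the robot. The board is 230 mm (x) by 160 mm (y) by 12 mm; the tile on it is 130 mm x 150 mm and about 50 mm high.
- stand_top (a point): centre of the top of the empty wooden stand, 180 mm (x) by 170 mm (y), 60 mm high, fixed to the table under the rail, in line with the board's path, either left or right of the hanger. The board passes about 78 mm above it. The other, equal stand on the other side already carries a tile.
- clay_block: loose block of grey-brown wet clay, 120 x 100 x 80 mm, origin under its centre; stands aside, to be left alone
- pot: loose terracotta pot, 100 mm across, 80 mm high, origin under its centre; to be left alone
Not all that is in view belongs to the job. What is shaped like the part that bears stand_top but purple or yellow is not meant.

How it is judged (in metres and radians):
On the way:
1. the hanger hangs still, untouched and centred over the empty stand, for four seconds (horizontal distance between board and stand_top below 0.016 m and angular speed of hanger below 0.05 rad/s and contact force between each of the arm, the fingers and hanger below 0.05 N), for 4 s.
At the end, for the whole second after the job is handed in: The board's centre stays within 16 mm horizontally of the empty stand's centre, swinging at less than 0.05 rad/s, the trolley slower than 0.03 m/s and nothing touching the hanger: for 4 s once, and through the last second (horizontal distance between board and stand_top below 0.016 m and angular speed of hanger below 0.05 rad/s and velocity of joint trolley between -0.03 and 0.03 m/s).
It fails at once if the hanger swings more than 0.2 rad out of plumb (angle between hanger's own z axis and vertical above 0.2 rad).
It fails at once if the trolley runs against an end stop (value of joint trolley above 0.335 m or value of joint trolley below -0.335 m).
It fails at once if a bystander is disturbed (distance of any of clay_block, pot from where it was at the start of the episode above 0.03 m).
It fails at once if the fingers grip or push the hanger elsewhere than by its handle (contact force between the fingers and hanger_c0 above 2 N or contact force between the fingers and hanger_c2 above 2 N or contact force between the fingers and hanger_c3 above 2 N or contact force between the fingers and hanger_c4 above 2 N or contact force between the fingers and hanger_c5 above 2 N or contact force between the fingers and hanger_c6 above 2 N or contact force between the fingers and hanger_c7 above 2 N or contact force between the fingers and hanger_c8 above 2 N or contact force between the fingers and hanger_c9 above 2 N or contact force between the fingers and hanger_c10 above 2 N).
It also fails if it takes over 48 s, if anything falls off the work surface, if the arm or the gripper's body presses on something with over 40 N, if the wrist force passes 120 N, or if a joint passes its speed limit or range.

## Robot

A 6-joint arm with a two-finger parallel gripper is mounted at the origin on the work surface. World frame = base frame: x ahead of the robot, y to its left, z up, the work surface at z = 0. Lengths are in m, angles in degrees, forces in N, time in s.
With the tool pointing down it reaches from about 0.325 to 0.775 m from the base axis. Payload 5.5 kg.
Tool frame: the origin (TCP) lies at the centre of the arm's flange, where the gripper is bolted on; the fingertips stand 182 mm ahead of it and the grasp point (between the pads) lies 163 mm ahead of it; z points along the fingers, y is the line along which they close (so a half turn about z gives the same grasp; the last joint's range is limited). The gripper opens to 88 mm and grips with 3 to 60 N. Pads are 20 mm wide; open, the fingers measure 115 mm over their backs; the gripper's body (75 mm by 178 mm) begins 61 mm behind the grasp point.
Start: joints at [65.965, 5.22, 70.514, -0, 104.267, -3.249], TCP at [0.213, 0.561, 0.405] pointing down, gripper open.
Joint ranges: [-164.24, 164.24], [-49.07, 125.15], [9.68, 141.18], [-86.29, 266.29], [3.28, 154.24], [-151.56, 151.56]. Speed limits (degrees/s): [147.25, 147.25, 172.46, 180, 180, 180].

## Interface

Orientations are given as [roll, pitch, yaw] about the fixed x, y, z axes, in that order (R = Rz(yaw) Ry(pitch) Rx(roll)).
In Python, from station import r gives the robot as it stands. The module is installed in compiled form; this text tells all that it offers. Calls block until the motion is done:
- r.reach(position, orientation): joint-space move of the TCP to a pose.
- r.servo_line(position, rotation=None, speed=0.15): straight line of the TCP; rotation=None keeps the orientation; speed is the mean speed in m/s.
- r.move_joints(angles): joint-space move.
- r.let_go() and r.grab(squeeze=None): open the fingers fully, or close them until they stop; squeeze is the grip in N (None keeps the last).
- r.wait(seconds).
- r.inverse_kinematics(position, orientation): joint angles nearest the present ones, or None.
- r.sense(): the state.
- r.snapshot(name): name is "side" or "top"; returns a dict with "frame" (420x560x3 uint8, red, green, blue), "fx", "fy", "cx", "cy" (pixels), "R" (3x3) and "t" (3): a world point X has camera coordinates R X + t. Camera axes: x right, y down, z forward; pixel columns grow to the right and rows downward; lengths in m; the calibration is good to about 2 mm. A picture is of the moment at which its call begins. There is no depth.
A pose or a line that the arm cannot do raises r.IKError and nothing moves.
- r.hand_in(): hands the job in; it is judged then, once.
The state is a dict: "clock": time; "joints": joint angles; "joint_vel": joint speeds; "joint_torque": joint torques, N m; "tcp_pos": TCP position; "orientation": TCP orientation; "contact_force": force on the tool from outside, world axes, zero at the start; "torque": the same for the moment, N m; "opening": finger opening in m; "gripper_force": force on a finger pad.
Only numpy, scipy, OpenCV 4.12 (cv2) and the standard library are available. Lean on these libraries where they do the work, as an engineer would, in place of code of your own. Each camera call takes 0.05 s, during which the arm holds its last target. There are 200 camera calls.

## Working session

There is one attempt and no reset: what is moved stays moved. The work goes in short steps, each a Python script; the robot and the scene stay as the last script left them, time stands still between calls to the robot, and variables do not carry over. Pictures are saved under pics/ and viewed, at most 10 in all, crops included, and the job is handed in when it is done.

```bash
mkdir -p pics; python3 - <<'E'
from station import r
import cv2,pickle
for n in("side","top"):
    s=r.snapshot(n); pickle.dump(s,open(n+'.pkl','wb')); cv2.imwrite(f'pics/{n}0.png',s['frame'][:,:,::-1])
    print(n,s['fx'],s['fy'],s['cx'],s['cy'],s['R'],s['t'])
print(r.sense())
E
```

```text
side 522.4055834438083 522.4055834438083 281.0399518644403 212.53269272935913 [[ 0.88082032 -0.47307764 -0.01879117]
 [-0.26542125 -0.46054136 -0.8470261 ]
 [ 0.392055    0.75106538 -0.53121905]] [-0.44222742  0.29570564  1.28819877]
top 405.6125040163892 405.6125040163892 283.4667810177986 214.07418967271298 [[-0.02127567 -0.99968285 -0.0134742 ]
 [-0.99644228  0.02230215 -0.08127363]
 [ 0.08154836  0.01169711 -0.99660074]] [0.01833981 0.50862245 1.14322486]
{'clock': 0.1, 'joints': array([ 6.59660728e+01,  5.25802139e+00,  7.05749290e+01, -1.11232909e-03,
        1.04267021e+02, -3.24920206e+00]), 'joint_vel': array([ 0.04303382, -0.03711287, -0.21196283, -0.01642902, -0.12130629,
       -0.09588154]), 'joint_torque': array([ 1.72456228e-03, -4.47859383e+01, -4.07569313e+01,  6.99883956e-02,
        2.85087543e-02, -1.22105162e-04]), 'tcp_pos': array([0.21294383, 0.56099191, 0.40362826]), 'orientation': array([-1.79900128e+02, -4.58952494e-03,  1.59214998e+02]), 'contact_force': array([ 0.07396605, -0.66864391,  0.30180397]), 'torque': array([-0.02086667,  0.04681628, -0.01884804]), 'gripper_force': 0.0, 'opening': 0.08766727881347938}
```

View pics/side0.png

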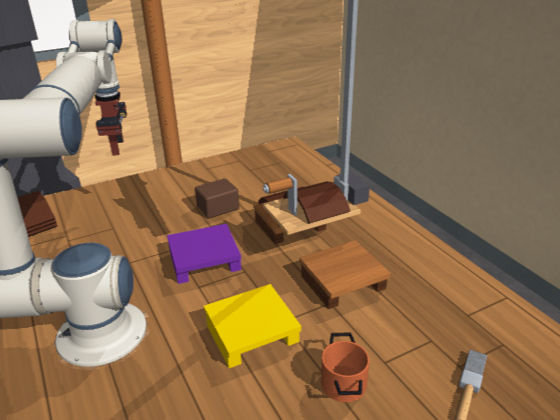

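View pics/top0.png

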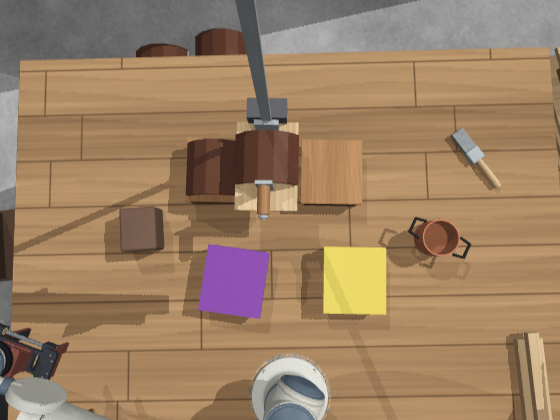

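```bash
python3 - <<'E'
import cv2,pickle,numpy as np
t=pickle.load(open('top.pkl','rb'))['frame'];s=pickle.load(open('side.pkl','rb'))['frame']
a=cv2.resize(t[90:230,180:375],None,fx=4,fy=4,interpolation=cv2.INTER_CUBIC)
b=cv2.resize(s[165:310,245:400],None,fx=4,fy=4,interpolation=cv2.INTER_CUBIC)
cv2.imwrite('pics/tc.png',a[:,:,::-1]);cv2.imwrite('pics/sc.png',b[:,:,::-1])
E
```

```text
(no output)
```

View pics/tc.png

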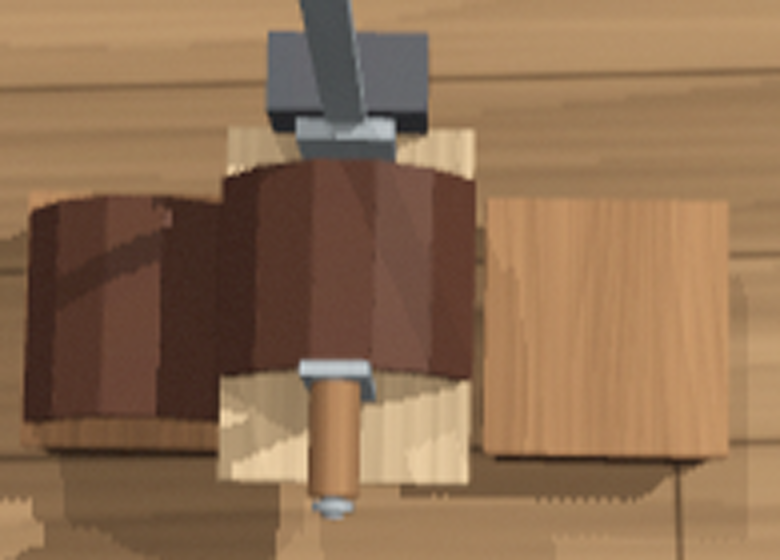

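View pics/sc.png

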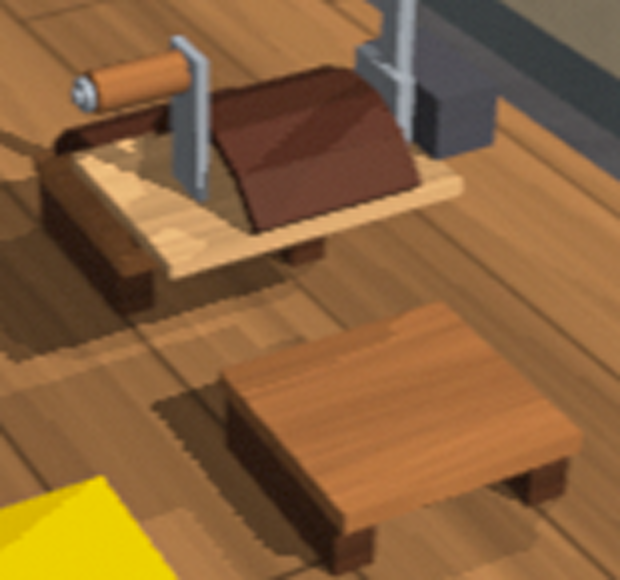

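The crops show the empty stand's top with corners at about (301,139), (361,140), (362,204), (301,203) in the top picture. The board lies at (236–298, 122–211), and the handle sleeve is centred near (263,199).

```bash
cat > h.py <<'E'
import numpy as np
def cast(s,px,z):
    px=np.atleast_2d(px).astype(float)
    d=np.c_[(px[:,0]-s['cx'])/s['fx'],(px[:,1]-s['cy'])/s['fy'],np.ones(len(px))]@s['R']
    c=-s['R'].T@s['t']
    return c+d*((z-c[2])/d[:,2])[:,None]
def proj(s,X):
    p=np.atleast_2d(X)@s['R'].T+s['t']; return p[:,:2]/p[:,2:]*[s['fx'],s['fy']]+[s['cx'],s['cy']]
E
python3 - <<'E'
import pickle,numpy as np
from h import *
np.set_printoptions(precision=4,suppress=True)
t=pickle.load(open('top.pkl','rb'));s=pickle.load(open('side.pkl','rb'))
T=lambda l:np.array(l)/4+[180,90]-.375
S=lambda l:np.array(l)/4+[245,165]-.375
def show(n,P):
    P=P[:,:2]; e=np.roll(P,-1,0)-P
    print(n,P.tolist(),P.mean(0),np.linalg.norm(e,axis=1),np.degrees(np.arctan2(e[:,1],e[:,0])))
show('stand top',cast(t,T([(486,198),(727,200),(728,457),(485,455)]),.06))
show('stand side',cast(s,S([(222,377),(443,303),(580,437),(344,525)]),.06))
show('board top',cast(t,T([(227,127),(475,130),(469,484),(218,481)]),.15))
show('board side',cast(s,S([(75,160),(172,270),(463,180)]),.15))
show('handle top',cast(t,T([(334,380),(334,497)]),.245))
show('handle side',cast(s,S([(90,92),(182,70)]),.245))
E
```

```text
stand top [[0.7161212783217326, -0.047404603768867716], [0.7104782023500953, -0.2163956359496993], [0.5292025880776297, -0.21040389305842533], [0.5344212884851143, -0.042200415708415734]] [ 0.6226 -0.1291] [0.1691 0.1814 0.1683 0.1818] [-91.9126 178.1069  88.2229  -1.6406]
stand side [[0.5348947697827477, -0.051481512121864914], [0.71602478013739, -0.05410445568732358], [0.7057160241289647, -0.22312770580132013], [0.5249145441343298, -0.2200343457376418]] [ 0.6204 -0.1372] [0.1811 0.1693 0.1808 0.1688] [ -0.8296 -93.4902 179.0198  86.6114]
board top [[0.7431090732961609, 0.12312342203268811], [0.7369992992541122, -0.038090732227128145], [0.506392347622842, -0.028667863821631237], [0.5119240799278792, 0.13161998549129708]] [0.6246 0.047 ] [0.1613 0.2308 0.1604 0.2313] [-92.1704 177.6601  88.0234  -2.1048]
board side [[0.5122786449970147, 0.12025589948315751], [0.505047171142938, -0.037136096843567445], [0.736418784817854, -0.04048532641625857]] [0.5846 0.0142] [0.1576 0.2314 0.2758] [-92.6306  -0.8293 144.3539]
handle top [[0.5604682904203098, 0.05054056648525369], [0.49207600010097463, 0.0517170166722631]] [0.5263 0.0511] [0.0684 0.0684] [179.0145  -0.9855]
handle side [[0.49283191762841605, 0.0513337118788344], [0.5604715949000315, 0.047070298675313316]] [0.5267 0.0492] [0.0678 0.0678] [ -3.6067 176.3933]
```

```bash
cat >> h.py <<'E'
def bar(s,x0,side=True):
    """bar line in view, cast on the plane of constant world x=x0 -> slope dy/dz fit, y at z=.245, n, rms"""
    f=s['frame'].astype(int); m=(f[...,2]-f[...,0]>6)&(f.max(2)>90)
    rows=range(5,165,4) if side else range(60,95,2)
    lo,hi=(150,480) if side else (200,400)
    P=[]
    for v in rows:
        u=np.flatnonzero(m[v,lo:hi])+lo
        if len(u)<4: continue
        g=np.split(u,np.flatnonzero(np.diff(u)>1)+1); g=max(g,key=len)
        if 5<=len(g)<=14: P.append((g.mean(),v))
    P=np.array(P); c=-s['R'].T@s['t']
    if len(P)<6: return None
    d=np.c_[(P[:,0]-s['cx'])/s['fx'],(P[:,1]-s['cy'])/s['fy'],np.ones(len(P))]@s['R']
    X=c+d*((x0-c[0])/d[:,0])[:,None]
    k=np.ones(len(X),bool)
    for _ in range(4):
        q=np.polyfit(X[k,2],X[k,1],1); e=X[:,1]-np.polyval(q,X[:,2]); k=abs(e)<max(.002,2*e[k].std())
    return q[0],np.polyval(q,.245),k.sum(),e[k].std(),X[k,2].min(),X[k,2].max()
E
python3 - <<'E'
import pickle,numpy as np
from h import *
from station import r
np.set_printoptions(precision=4,suppress=True)
s=pickle.load(open('side.pkl','rb'));t=pickle.load(open('top.pkl','rb'))
print(s['frame'][60,338:362].tolist())
print('cams',-s['R'].T@s['t'],-t['R'].T@t['t'])
print(bar(s,.725))
for i in range(4):
    r.wait(.25); print(bar(r.snapshot('side'),.725))
# swing simulation of the creep
def sim(F,D,v,ramp=True,c=.15,m=2.06,k=11.4):
    T=D/v;x=w=0;dt=.001;mx=0
    for i in range(int((T+5)/dt)):
        a=min(i*dt/T,1);h=D*(10*a**3-15*a**4+6*a**5)
        f=k*(h-x)-c*w
        if w==0 and abs(f)<F: mx=max(mx,abs(h-x)); continue
        sg=np.sign(w) if w else np.sign(f)
        wn=w+(f-F*sg)/m*dt
        w=0 if wn*w<0 else wn
        x+=w*dt; mx=max(mx,abs(h-x))
    return round(x,4),round(mx/.805,3),round(w,4)
for v in(.03,.045,.06):
    print(v,[sim(F,.19,v) for F in(.3,.4,.5,.6,.7)])
print(r.inverse_kinematics([.526,.05,.408],[180,0,88.3]),r.inverse_kinematics([.526,.05,.408],[180,0,178.3]))
E
```

```text
[[151, 119, 82], [152, 120, 83], [158, 126, 91], [148, 126, 96], [119, 107, 87], [117, 105, 85], [112, 103, 86], [96, 92, 85], [76, 79, 80], [77, 79, 83], [76, 78, 82], [76, 79, 82], [115, 119, 125], [149, 154, 159], [150, 155, 162], [149, 154, 161], [136, 135, 135], [118, 107, 91], [114, 103, 83], [116, 103, 84], [114, 103, 83], [115, 103, 85], [115, 105, 85], [114, 104, 84]]
cams [-0.037  -1.0405  0.9265] [ 0.414  -0.0064  1.1809]
(np.float64(0.006973650487904398), np.float64(0.021337653416487717), np.int64(6), np.float64(0.0007680453117026554), np.float64(0.29051786799207013), np.float64(0.6664827057460381))
None
None
None
None
0.03 [(np.float64(0.178), np.float64(0.058), 0), (np.float64(0.1646), np.float64(0.07), 0), (np.float64(0.1504), np.float64(0.083), 0), (np.float64(0.1391), np.float64(0.094), 0), (np.float64(0.1361), np.float64(0.106), 0)]
0.045 [(np.float64(0.1987), np.float64(0.073), 0), (np.float64(0.1952), np.float64(0.086), 0), (np.float64(0.1906), np.float64(0.098), 0), (np.float64(0.1849), np.float64(0.109), 0), (np.float64(0.1783), np.float64(0.121), 0)]
0.06 [(np.float64(0.1964), np.float64(0.089), 0), (np.float64(0.22), np.float64(0.101), 0), (np.float64(0.2225), np.float64(0.113), 0), (np.float64(0.2136), np.float64(0.124), 0), (np.float64(0.2039), np.float64(0.134), 0)]
[  1.7406  -5.7884  81.1444  -0.     104.644    3.4406] [  1.7406  -5.7884  81.1444   0.     104.644  -86.5594]
```

```bash
sed -i 's/>6)&(f.max(2)>90)/>1)\&(f.max(2)>60)/' h.py; python3 - <<'E'
import numpy as np,cv2
from h import *
from station import r
def B(): 
    b=bar(r.snapshot('side'),.725); print(round(r.sense()['clock'],2),None if b is None else np.round(b,4))
for i in range(3): B()
O=[180,0,178.3]
r.reach([.526,.050,.50],O)
B();B()
r.servo_line([.526,.050,.408],speed=.06)
B()
s=r.snapshot('side');t=r.snapshot('top')
cv2.imwrite('pics/g.png',np.hstack([s['frame'][0:330,150:520],t['frame'][0:330,150:400]])[:,:,::-1])
q=r.sense();print(q['tcp_pos'],q['orientation'],q['contact_force'],q['clock'])
E
```

```text
1.35 [-4.000e-04  3.160e-02  3.500e+01  9.000e-04  3.225e-01  6.832e-01]
1.4 [-1.500e-03  3.190e-02  3.500e+01  9.000e-04  3.216e-01  6.832e-01]
1.45 [-7.000e-04  3.170e-02  3.600e+01  9.000e-04  3.216e-01  6.832e-01]
3.67 [-3.000e-04  3.180e-02  2.500e+01  8.000e-04  3.216e-01  6.832e-01]
3.73 [-3.000e-04  3.180e-02  2.500e+01  8.000e-04  3.216e-01  6.832e-01]
5.46 [-1.700e-03  3.200e-02  2.500e+01  8.000e-04  3.216e-01  6.832e-01]
[0.52601832 0.05000385 0.40829711] [1.79998446e+02 2.71957797e-02 1.78300925e+02] [-0.11557219 -0.5132173  -0.29656482] 5.5583
```

View pics/g.png

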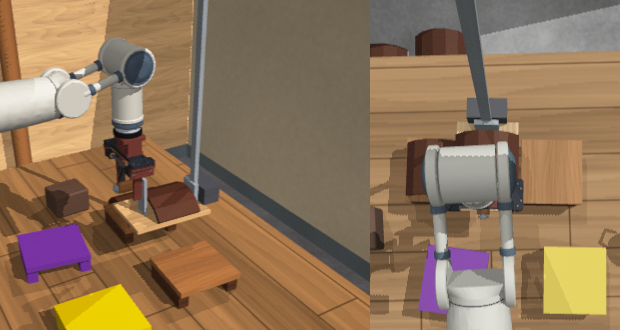

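The gripper straddles the handle sleeve, clear of the post and tile, and the hanger hangs plumb. The bar reads a slope of about −0.001. Next I'll grip it and pull slowly.

```bash
cat > m.py <<'E'
import numpy as np
from h import *
from station import r
U=np.array([np.sin(np.radians(1.8)),np.cos(np.radians(1.8)),0])  # rail y axis
P0=np.array([.526,.050,.408])                                   # TCP with the hanger at its start place
def go(a,v): r.servo_line(P0+a*U,speed=v)                       # handle travel a along the rail
def look(n=1,dt=.3):
    for i in range(n):
        q=r.sense(); a=(q['tcp_pos']-P0)@U; b=bar(r.snapshot('side'),.725+a*U[0])
        if b is None: print(round(q['clock'],2),'no bar')
        else: print(round(q['clock'],2),'handle %.4f lean %.4f trolley %.4f bar_y %.4f n%d'%(a,b[0]+.0009,a+.805*(b[0]+.0009),b[1],b[2]),np.round(q['contact_force'],1),q['opening'])
        if i<n-1: r.wait(dt)
E
python3 - <<'E'
from m import *
r.grab(8); look(2)
go(-.08,.03); look()
go(-.175,.03); look(8,.35)
E
```

```text
6.48 handle -0.0000 lean -0.0008 trolley -0.0007 bar_y 0.0320 n24 [-0.2  0.3 -0.5] 0.03021195163188844
6.83 handle 0.0000 lean -0.0007 trolley -0.0006 bar_y 0.0320 n26 [-1.5  0.3 -0.1] 0.029839841086837557
9.7 handle -0.0804 lean 0.0007 trolley -0.0798 bar_y -0.0467 n24 [-4.6  0.   3.3] 0.030029608602432933
13.07 handle -0.1755 lean 0.0098 trolley -0.1676 bar_y -0.1410 n28 [-7.2  0.8  4.6] 0.02950658940126713
13.47 handle -0.1755 lean 0.0081 trolley -0.1690 bar_y -0.1403 n28 [-8.7  1.   4.5] 0.03033647279278485
13.87 handle -0.1755 lean 0.0084 trolley -0.1688 bar_y -0.1404 n28 [-7.7  0.5  4.2] 0.02993783874114155
14.27 handle -0.1755 lean 0.0077 trolley -0.1693 bar_y -0.1403 n28 [-7.2  1.   4.8] 0.029780926681722285
14.67 handle -0.1755 lean 0.0078 trolley -0.1692 bar_y -0.1403 n28 [-8.1  1.3  4.2] 0.029739840376226748
15.07 handle -0.1755 lean 0.0072 trolley -0.1697 bar_y -0.1401 n28 [-8.3  0.3  4.4] 0.029673382191423507
15.47 handle -0.1755 lean 0.0072 trolley -0.1697 bar_y -0.1401 n28 [-8.3  0.5  3.1] 0.029696801995820286
15.87 handle -0.1755 lean 0.0072 trolley -0.1697 bar_y -0.1401 n28 [-7.8  0.7  5.1] 0.029716670957641654
```

```bash
python3 - <<'E'
from m import *
import cv2
go(-.170,.01); r.wait(.3); look(2)
r.let_go(); look(5,.3)
q=r.sense()['tcp_pos']; r.servo_line([q[0],q[1],.50],speed=.08); look(2)
s=r.snapshot('side');t=r.snapshot('top')
cv2.imwrite('pics/rel.png',np.hstack([cv2.resize(f['frame'][a:a+150,b:b+130],None,fx=3,fy=3,interpolation=cv2.INTER_CUBIC) for f,a,b in((s,170,270),(t,90,260))])[:,:,::-1])
import pickle; pickle.dump((s,t),open('rel.pkl','wb'))
E
```

```text
16.87 handle -0.1705 lean 0.0022 trolley -0.1688 bar_y -0.1355 n27 [-7.6  0.5  4.3] 0.030108922795453876
17.22 handle -0.1705 lean 0.0022 trolley -0.1687 bar_y -0.1354 n27 [-7.6  0.3  3.4] 0.02983525226496973
18.27 handle -0.1700 lean -0.0022 trolley -0.1717 bar_y -0.1320 n27 [-0.2  0.3 -0.2] 0.08762639996262025
18.62 handle -0.1700 lean -0.0005 trolley -0.1704 bar_y -0.1332 n27 [-0.4 -0.5 -0.1] 0.08786539348903001
18.98 handle -0.1700 lean 0.0013 trolley -0.1690 bar_y -0.1350 n27 [-0.2  0.2  0.2] 0.08775264470389031
19.32 handle -0.1700 lean 0.0020 trolley -0.1684 bar_y -0.1352 n27 [-1.   0.4 -0.8] 0.08789669375549049
19.68 handle -0.1700 lean -0.0033 trolley -0.1727 bar_y -0.1323 n27 [-0.6  0.2  0.2] 0.08783060838188769
21.02 handle -0.1700 lean 0.0022 trolley -0.1683 bar_y -0.1353 n27 [-1.1 -0.1 -0.4] 0.08777688008922434
21.38 handle -0.1700 lean -0.0015 trolley -0.1712 bar_y -0.1336 n27 [ 0.   0.6 -0. ] 0.08767094377488384
```

View pics/rel.png

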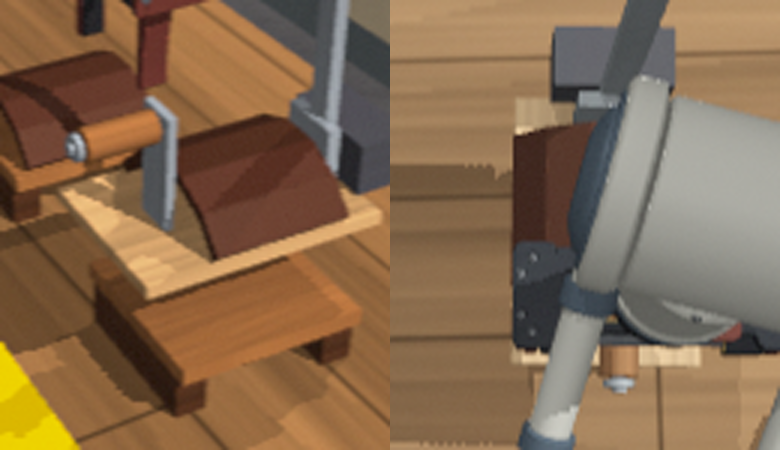

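The hanger is free and its residual swing is about 0.003 rad. In the side view the board's corners are at crop (62,190) and (382,213). I'll compare them with the stand centre.

```bash
python3 - <<'E'
from h import *
import pickle
s,t=pickle.load(open('rel.pkl','rb'))
c=cast(s,np.array([(62,190),(382,213),(143,287)])/3+[270,170]-.33,.15); print(c)
print('side: board-stand',c[:2].mean(0)[:2]-[.6204,-.1372])
d=cast(t,np.array([(515-390,98),(513-390,362)])/3+[260,90]-.33,.15);print(d, 'top left edge mid',d.mean(0), 'centre y',d.mean(0)[1]-.08,'vs stand -.1291')
E
```

```text
[[ 0.50925925 -0.04428061  0.15      ]
 [ 0.72911201 -0.21029832  0.15      ]
 [ 0.49861871 -0.19685921  0.15      ]]
side: board-stand [-0.00121437  0.00991054]
[[ 0.73624154 -0.04576192  0.15      ]
 [ 0.50691292 -0.03835984  0.15      ]] top left edge mid [ 0.62157723 -0.04206088  0.15      ] centre y -0.1220608807470941 vs stand -.1291
```

```bash
python3 - <<'E'
from m import *
import cv2,pickle
q=r.sense()['tcp_pos']; r.servo_line([.36,q[1],.50],speed=.15); look(2)
t=r.snapshot('top');s=r.snapshot('side');pickle.dump((s,t),open('fin.pkl','wb'));print(r.sense()['clock'])
cv2.imwrite('pics/fin.png',cv2.resize(t['frame'][100:230,260:400],None,fx=4,fy=4,interpolation=cv2.INTER_CUBIC)[:,:,::-1])
E
```

```text
22.75 handle -0.1751 lean 0.0005 trolley -0.1747 bar_y -0.1349 n21 [-0.8 -0.3 -0. ] 0.08768660831031665
23.1 handle -0.1751 lean -0.0003 trolley -0.1753 bar_y -0.1344 n22 [ 0.2 -0.5 -0.5] 0.08813556097739395
23.25
```

View pics/fin.png

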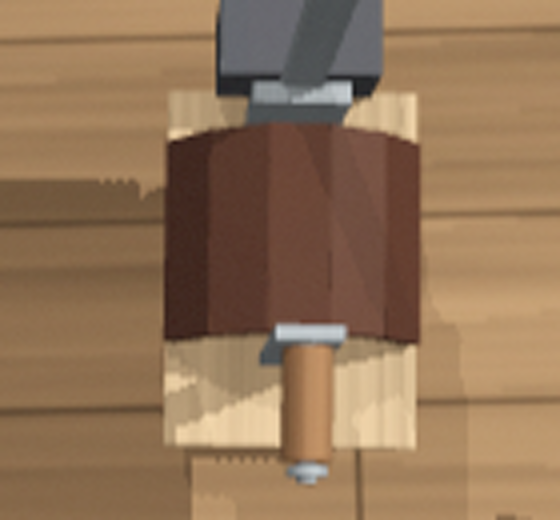

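The top view shows the board clear, with corners at crop (169,92), (417,94), (416,449), (164,446). The stand is hidden beneath it.

```bash
python3 - <<'E'
from h import *
import pickle
s,t=pickle.load(open('fin.pkl','rb'))
c=cast(t,np.array([(169,92),(417,94),(416,449),(164,446)])/4+[260,100]-.375,.15)[:,:2]
print(c,c.mean(0),c.mean(0)-[.6226,-.1291])
E
```

```text
[[ 0.73544091 -0.0471395 ]
 [ 0.73002501 -0.20759617]
 [ 0.49938075 -0.19834281]
 [ 0.50489738 -0.03819525]] [ 0.61743601 -0.12281843] [-0.00516399  0.00628157]
```

Top-view offset is about 8 mm, inside the limit. I'll wait a little longer, check it is still, and hand in.

```bash
python3 - <<'E'
from m import *
r.wait(3); look(4,.4); print(r.hand_in())
E
```

```text
26.25 handle -0.1750 lean -0.0002 trolley -0.1752 bar_y -0.1340 n21 [ 0.3 -0.3 -0.5] 0.08774825751236931
26.7 handle -0.1751 lean -0.0004 trolley -0.1754 bar_y -0.1347 n21 [ 0.3 -0.4 -0.4] 0.08788029219015059
27.15 handle -0.1750 lean -0.0003 trolley -0.1753 bar_y -0.1335 n22 [ 0.4 -0.4  0.1] 0.08794243024501432
27.6 handle -0.1750 lean -0.0055 trolley -0.1794 bar_y -0.1310 n21 [-0.2 -0.2  0.3] 0.08766923385644121
the job is handed in; nothing more can be done
None
```

The hanger was left hanging free and almost still, about 8 mm (top view) to 10 mm (side view) off the empty stand's centre; it was handed in after about 9 s untouched, at roughly 28 s of the 48 s, and no verdict was shown.

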